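Feed the chopper and hold it on speed three

ROBOT

A 6-joint arm with a two-finger parallel gripper is mounted at the origin on a cart in front of the work surface, level with it; the furniture and walls round the work are solid. World frame = base frame: x ahead of the robot, y to its left, z up, the work surface at z = 0. Lengths are in mm, angles in rad, forces in N, time in s.
With the tool pointing down it reaches from about 250 to 775 mm from the base axis. Payload 4 kg.
Tool frame: the origin (TCP) lies midway between the tips of the shut fingers; the grasp point (between the pads) lies 19 mm behind it; z points along the fingers, y is the line along which they close (so a half turn about z gives the same grasp; the last joint's range is limited). The gripper opens to 94 mm and grips with 3 to 60 N. Pads are 16 mm wide; open, the fingers measure 119 mm over their backs; the gripper's body (75 mm by 177 mm) begins 78 mm behind the grasp point.
Start: joints at [1.168, 0.087, 1.371, -0, 1.684, -0.103], TCP at [162.441, 525.484, 205.506] pointing down, gripper open.
Joint ranges: [-3.1, 3.1], [-0.76, 2.03], [0.27, 2.55], [-1.08, 4.22], [0.17, 2.65], [-2.57, 2.57]. Speed limits (rad/s): [2.79, 2.79, 3.14, 3.14, 3.14, 3.14].

INTERFACE

Orientations are given as a unit quaternion [w, x, y, z].
In Python, from rig import * gives the robot as it stands.
- The arm moves only by the tool send_rows, never from a script. Its argument "steps" is a list of rows, each an object of numbers: "x", "y", "z": the shift along the tool's x, y, z in units of 300 mm (1.0 is 300 mm); "rx", "ry", "rz": the turn, a rotation vector about the tool's x, y, z in units of 0.5 rad (1.0 is 0.5 rad); "grip": the opening, from 0 (shut) to 1 (fully open). A call has 1 to 10 rows; each row is the pose to reach, as a shift and turn from the pose commanded when the call began, along the tool's axes at that moment; what a row does not reach only later rows make up. A row lasts 1/10 s, in which the tool goes at most 50 mm and 8.59 degrees, less where a joint would pass 70% of its speed; a pose out of reach is approached as far as the arm can. A call with a number of a shift or a turn outside -1 to 1 is refused whole. A call with a gripper value outside its range is refused whole. The fingers move at their own pace and stop on an object; "force" is the grip in N (left out, the last holds). Time passes only in rows, so rows that repeat a pose let the fingers close. It gives the time, the measured TCP pose, the force and the opening at its end, in the units of the state.
- sense(): the state, without advancing time (a new reading comes with each control period).
- camera(name): name is "scene" or "top" or "wrist"; returns a dict with "img" (400x640x3 uint8, red, green, blue), "K" (3x3 intrinsics, pixels), "k1" (the pictures are not rectified: a ray, as slopes to the right and down, at radius r is drawn at 1 + k1 r^2 times it, then the intrinsics apply), "rvec" (rotation vector, rad) and "tvec" (3), from world to camera coordinates, as OpenCV has them; the wrist camera has in their place "hand_eye" (4x4, takes a point from camera to tool coordinates, whose origin is the TCP and whose axes are the flange's). Camera axes: x right, y down, z forward; pixel columns grow to the right and rows downward; lengths in mm; the calibration is good to about 2 mm. A picture is of the moment at which its call begins: read the wrist's pose just before it. There is no depth.
- sign_off(): hands the job in, once; it reports no verdict.
Trained networks look in the newest picture that a camera, given by its name, has taken for a name from the list of things; names that differ only in an ending like _2 or _b are one class to them, and where a whole thing is asked for, a point or a joint stands for the part that bears it (a point fixed in the world has none). Each returns a list of dicts, best first, with "score" (0 to 1); they miss things now and then, are a little off and sometimes report something else, mostly with a low value. They report only what shows in the picture. A call takes as long as a camera call.
- recognise(thing, camera): "xy" ([column, row] in pixels, amid what is visible of it).
The state is a dict: "clock": time; "q": joint angles; "qvel": joint speeds; "tau": joint torques, N m; "tool_pos": TCP position; "eef_rot": TCP orientation; "force": force on the tool from outside, world axes, zero at the start; "wrist_torque": the same for the moment, N m; "grip_width": finger opening in mm.
Only numpy, scipy, OpenCV 4.12 (cv2) and the standard library are available. Lean on these libraries where they do the work, as an engineer would, in place of code of your own. Each camera call takes 0.05 s, during which the arm holds its last target. There are 200 camera calls.

TASK

Take the beech scraper block and with it, not with your fingers, push all five carrot slices along the chopper's steel trough into the feed throat, then stand the scraper upright on the bare worktop and let go of it. Only then turn the sprung dial clockwise past its first two clicks to the third setting (three white dots), never on to the red one, and finish while holding it there against its spring, for it runs back to off if let go. Leave the salt, the cup and the pepper where they are.

Things in the scene. Friction and masses are not known exactly. Their poses are not given: they have to be found in the camera images.
- machine: Cream chopper, fixed, 342 mm long (y), 136 deep (x). Origin on the worktop under it; x away from the robot, y left, z up. Steel trough along y, open above: inside x -55..55 mm, floor z 114 from y 20 to 167, rim z 141. The motor head (y -47..-167, flat top z 140 mm) carries the dial, axis at x 0, y -108.
- throat (a point): Centre of the feed throat at trough-floor level (machine x 0, y -11, z 114 mm): a rectangular opening at the trough's -y end, 110 mm (x) by 63 mm (y -43..20). Its chamber floor is at z 45 mm. A slice is in once it has dropped inside, its origin below machine z 100 mm.
- trough_end (a point): Point on the trough floor at machine x 0, y 147, z 114 mm, 20 mm from the end wall: room at the start to lower the scraper behind all the slices.
- scraper: Loose beech block with a black rubber foot, upright on the worktop, 0.10 to 0.20 kg, 88 mm high. Origin at the centre of its underside, z up. Foot 92 mm (x) by 24 (y), 31 high; above it a grip 60 (x) by 16 mm (y) up to z 88: take it there, closing along y. Its x goes across the trough (9 mm play each side).
- slice1: Loose orange carrot slice, a disc 25 to 28 mm across and 13 to 15 mm thick, 12 g, lying on the trough floor between machine y +38 and +106 mm. Origin at the centre of its underside.
- slice2: Loose orange carrot slice, a disc 25 to 28 mm across and 13 to 15 mm thick, 12 g, lying on the trough floor between machine y +38 and +106 mm. Origin at the centre of its underside.
- slice3: Loose orange carrot slice, a disc 25 to 28 mm across and 13 to 15 mm thick, 12 g, lying on the trough floor between machine y +38 and +106 mm. Origin at the centre of its underside.
- slice4: Loose orange carrot slice, a disc 25 to 28 mm across and 13 to 15 mm thick, 12 g, lying on the trough floor between machine y +38 and +106 mm. Origin at the centre of its underside.
- slice5: Loose orange carrot slice, a disc 25 to 28 mm across and 13 to 15 mm thick, 12 g, lying on the trough floor between machine y +38 and +106 mm. Origin at the centre of its underside.
- dial_turn (a joint): Dial angle, rad: 0 off (stop), growing clockwise seen from above. Notches: 0.36 (one white dot), 0.72 (two), 1.08 (three), 1.44 (red dot); end stop 1.55; ridges half-way between (0.18, 0.54, 0.90, 1.26). Return spring 0.10 N m at off, 0.16 at the third notch, each ridge about 0.06 more, then less; let go, it always runs back to off.
- dial: Dial on the motor head: black disc 52 mm across, 7 high, and on it an aluminium grip bar 48 mm long (x), 14 thick (y), from 7 to 38 mm above the origin. Origin on its axis at the disc's underside, 141 mm above the worktop. x points along the red pointer line; at off that is 0.72 rad anticlockwise from the machine's x. Grip the bar from above, closing along y, tips above the disc.
- salt: Blue salt drum with white cap, 57 mm across, 116 mm high, standing behind the chopper; leave alone. Origin at its underside. Wall cabinets hang over the worktop from x 0.61 m back, underside 0.5 m up.
- cup: Small white cup with handle, 63x92x51 mm, standing to the right of the chopper; leave alone. Origin at its underside.
- pepper: Spice jar with blue cap, 46 mm across, 92 mm high, standing behind the scraper; leave alone. Origin at its underside. The black coffee machine left of it, between y -0.10 and -0.26 m, reaches forward to x 0.48 m and is 0.27 m high.

How it is judged:
By the outcome, as a careful person would: the job done as asked, in the order asked, and still so for the second after the job is handed in, while the arm keeps its last pose, push and grip.
It also fails if it takes over 72 s, if anything falls off the work surface, if the arm or the gripper's body presses on something with over 40 N, if the wrist force passes 120 N, or if a joint passes its speed limit or range.

## Working session

There is one attempt and no reset: what is moved stays moved. The work goes in short steps, Python scripts to look and compute and a tool call to move; the robot and the scene stay as the last step left them, time stands still between calls to the robot, and variables do not carry over. Pictures are saved under pics/ and viewed, on a budget of 10 in all, crops included, one or two more only if the job needs it, and the job is handed in when it is done.

Besides the shell and the picture viewer there is one more tool, called after "Emit:" by a JSON object that holds its "name" and its "arguments", one argument or row to a line. send_rows: Moves the arm, as the interface text tells. Shifts and turns lie within -1 to 1; 1 stands for 300 mm of shift or 0.5 rad of turn. Its arguments: {"type":"object","properties":{"steps":{"type":"array"},"force":{"type":"number"}},"required":["steps"]}

```bash
mkdir -p pics; ls; cat > h.py <<'E'
from rig import *
import numpy as np, cv2
from scipy.spatial.transform import Rotation as R
def cam(n):
    s=sense(); c=camera(n); c['img']=np.asarray(c['img'])
    if 'hand_eye' in c:
        w,x,y,z=s['eef_rot']; T=np.eye(4); T[:3,:3]=R.from_quat([x,y,z,w]).as_matrix(); T[:3,3]=s['tool_pos']
        M=T@np.array(c['hand_eye']); c['Rwc']=M[:3,:3]; c['o']=M[:3,3]
    else:
        Rm=cv2.Rodrigues(np.array(c['rvec'],float))[0]; c['Rwc']=Rm.T; c['o']=-Rm.T@np.array(c['tvec']).ravel()
    return c
def ray(c,xy):
    K=np.array(c['K']); D=np.array([c['k1'],0,0,0,0.])
    p=cv2.undistortPoints(np.array([[xy]],float),K,D)[0,0]
    d=c['Rwc']@np.array([p[0],p[1],1]); return c['o'],d/np.linalg.norm(d)
def atz(c,xy,z):
    o,d=ray(c,xy); return o+d*(z-o[2])/d[2]
def tri(l):
    A=np.zeros((3,3));b=np.zeros(3)
    for o,d in l:
        P=np.eye(3)-np.outer(d,d);A+=P;b+=P@o
    x=np.linalg.solve(A,b); return x,[float(np.linalg.norm((np.eye(3)-np.outer(d,d))@(x-o))) for o,d in l]
def proj(c,X):
    Rm=c['Rwc'].T; t=-Rm@c['o']
    return cv2.projectPoints(np.array(X,float).reshape(-1,3),cv2.Rodrigues(Rm)[0],t,np.array(c['K']),np.array([c['k1'],0,0,0,0.]))[0][:,0]
def save(c,n): cv2.imwrite('pics/'+n,np.ascontiguousarray(c['img'][:,:,::-1]))
E
python3 - <<'E'
from h import *
np.set_printoptions(precision=1,suppress=True)
cs={n:cam(n) for n in ('scene','top','wrist')}
for n,c in cs.items(): save(c,n+'0.png'); print(n,c['o'],c['K'][0][0],c['k1'])
for t in ['machine','throat','trough_end','scraper','slice1','dial','salt','cup','pepper']:
    v={}
    for n in cs:
        r=recognise(t,n); print(t,n,[(np.round(d['xy']),round(d['score'],2)) for d in r[:6]])
        if r: v[n]=ray(cs[n],r[0]['xy'])
    if 'scene' in v and 'top' in v: print('  tri',tri([v['scene'],v['top']]))
E
```

```text
pics
scene [-454.6 -585.6 1003.2] 429.42522314176716 -0.11921335551486877
top [ 350.9    6.8 1444.8] 479.718999695126 0.032852242949500024
wrist [ 88.5 547.7 383.3] 275.8707858273168 -0.0061729039323065215
machine scene [(array([282., 208.]), 0.65)]
machine top [(array([434., 189.]), 0.7), (array([269., 237.]), 0.67)]
machine wrist [(array([235., 376.]), 0.49)]
  tri (array([ 425.4, -158.1,  330.7]), [187.36075850815848, 187.36075850815848])
throat scene [(array([278., 207.]), 0.93), (array([320., 252.]), 0.48)]
throat top [(array([273., 238.]), 0.67)]
throat wrist []
  tri (array([487.4, 116.7,  70.9]), [1.2001681996725002, 1.2001681996725013])
trough_end scene [(array([280., 206.]), 0.79)]
trough_end top [(array([270., 234.]), 0.9)]
trough_end wrist []
  tri (array([500.6, 123.8,  66.9]), [1.823165363951918, 1.8231653639518353])
scraper scene [(array([386., 263.]), 0.95)]
scraper top [(array([418., 241.]), 0.83)]
scraper wrist []
  tri (array([ 475.6, -305.4,   36.2]), [6.1523749061519455, 6.15237490615192])
slice1 scene [(array([271., 185.]), 0.57), (array([282., 206.]), 0.57), (a
[... 384 characters left out ...]
[498.3,  21.6, 137.4]), [4.474512268401262, 4.474512268401263])
salt scene [(array([325., 187.]), 0.72)]
salt top [(array([298., 172.]), 0.83), (array([272., 235.]), 0.54), (array([252., 244.]), 0.39)]
salt wrist []
  tri (array([680.8,  42.8,  70.3]), [1.503985973509039, 1.5039859735090062])
cup scene [(array([321., 254.]), 0.73)]
cup top [(array([355., 271.]), 0.93), (array([274., 234.]), 0.47)]
cup wrist [(array([232., 374.]), 0.26)]
  tri (array([ 391.3, -116.1,   46.5]), [4.448357719901432, 4.448357719901418])
pepper scene [(array([418., 237.]), 0.68)]
pepper top [(array([432., 188.]), 0.68)]
pepper wrist []
  tri (array([ 634.5, -350.9,   44.7]), [5.439263750763325, 5.439263750763289])
```

```bash
python3 - <<'E'
import cv2,numpy as np
t=cv2.imread('pics/top0.png')[140:310,190:470]; s=cv2.imread('pics/scene0.png')[150:300,230:450]
a=cv2.resize(t,(790,480)[:0] or (790,int(170*790/280)),interpolation=cv2.INTER_CUBIC)
cv2.imwrite('pics/a.png',a)
s=cv2.resize(s,(790,int(150*790/220)),interpolation=cv2.INTER_CUBIC); cv2.imwrite('pics/b.png',s)
E
```

```text
(no output)
```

View pics/a.png

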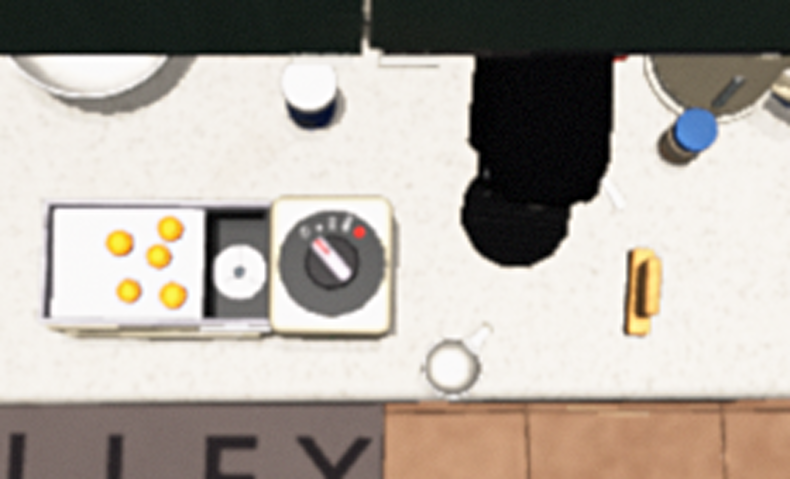

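View pics/b.png

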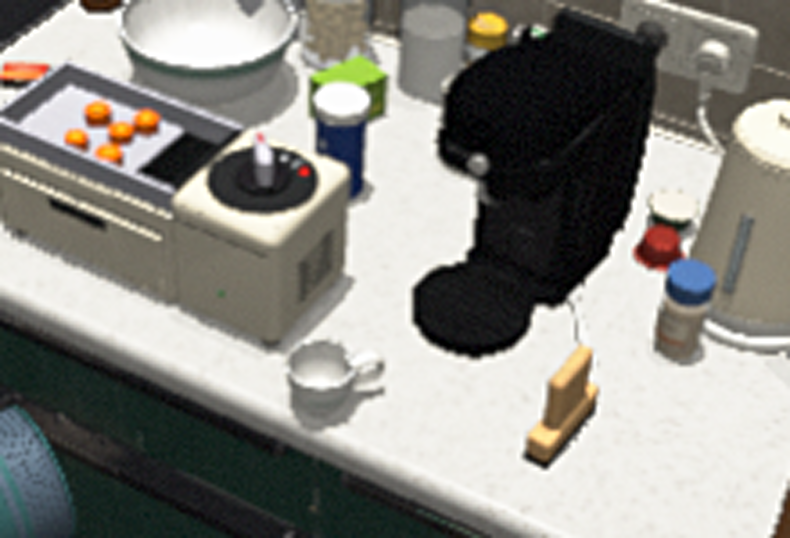

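The top view shows the machine at left with five slices at crop (119,243), (171,229), (158,256), (128,291) and (173,295). The throat is at (238,270), the dial at (331,262) pointing to off, the scraper at (645,290), and the cup at (453,365). I'll fit the poses of the machine and scraper next.

```bash
python3 - <<'E'
from h import *
from scipy.optimize import least_squares
np.set_printoptions(precision=1,suppress=True)
t,s=cam('top'),cam('scene')
T=lambda p:np.array(p)*280/790+[190,140]; S=lambda p:np.array(p)*220/790+[230,150]
def fit(obs,x0):
    def P(v,X):
        X=np.array(X,float); c,q=np.cos(v[2]),np.sin(v[2])
        return np.array([v[0]+c*X[0]-q*X[1],v[1]+q*X[0]+c*X[1],X[2]])
    f=lambda v:np.concatenate([proj(c,P(v,X))[0]-p for c,p,X in obs])
    r=least_squares(f,x0,loss='soft_l1'); print(r.x, 'yaw',round(r.x[2],3)); print(f(r.x)); return r.x
m=fit([(t,T((272,199)),(68,-47,140)),(t,T((391,196)),(68,-167,140)),(t,T((393,330)),(-68,-167,140)),(t,T((274,335)),(-68,-47,140)),
 (t,T((206,208)),(55,20,114)),(t,T((206,318)),(-55,20,114)),(s,S((262,160)),(0,-108,170)),(t,T((52,208)),(55,167,120)),(t,T((331,262)),(0,-108,165))],[490,110,0])
c,q=np.cos(m[2]),np.sin(m[2])
for p in [(119,243),(171,229),(158,256),(128,291),(173,295)]:
    w=atz(t,T(p),124)[:2]-m[:2]; print('slice mach',c*w[0]+q*w[1],-q*w[0]+c*w[1])
fit([(t,T((627,334)),(-46,12,31)),(t,T((634,249)),(46,12,31)),(t,T((659,317)),(-30,-8,88)),(t,T((662,250)),(30,-8,88)),
 (s,S((527,435)),(-46,12,31)),(s,S((597,385)),(46,-12,31)),(s,S((545,398)),(-30,8,50)),(s,S((592,352)),(30,-8,88)),(s,S((576,347)),(30,8,88)),(s,S((553,464)),(-46,-12,5))],[475,-305,0])
print(sense()['tool_pos'],R.from_quat(np.roll(sense()['eef_rot'],-1)).as_matrix())
E
```

```text
[493.7 122.3  -0. ] yaw -0.014
[-0.3 -1.8  1.1 -0.3  0.3  1.7 -1.9 -0.3 -0.5  0.9 -1.5  1.4  1.3 -1.4
  0.7  0.2  0.7 -0.3]
slice mach 20.777927882687813 101.51819470531024
slice mach 34.975604893534104 51.29480703336441
slice mach 8.26918742561178 63.17606342790765
slice mach -26.146951381391734 91.16306059843807
slice mach -29.768023387789636 47.47944150161342
[ 473.5 -306.1   -0.1] yaw -0.061
[-0.   0.1 -1.8 -0.7 -0.  -0.2 -0.7  2.5  0.3  0.3  1.   0.1 -0.4  3.8
  1.5 -1.3  1.3 -2.  -1.   1.3]
[162.4 525.5 205.5] [[-1.   0.3  0. ]
 [ 0.3  1.   0. ]
 [ 0.   0.  -1. ]]
```

```bash
python3 - <<'E'
from h import *
np.set_printoptions(precision=1,suppress=True)
t,s=cam('top'),cam('scene')
T=lambda p:np.array(p)*280/790+[190,140]; S=lambda p:np.array(p)*220/790+[230,150]
for z in (15,200,270):
  print(z,'top disc front',atz(t,T((515,265)),z),'disc right',atz(t,T((570,215)),z),'body right corner',atz(t,T((608,170)),z),atz(t,T((590,200)),z))
  print('  scene disc front/right/left',[atz(s,S(p),z)[:2] for p in [(470,352),(530,305),(415,300)]],'body right edge top',atz(s,S((655,60)),z)[:2],'head front',atz(s,S((442,110)),z)[:2])
print('right lower back edge of the body at z0',atz(s,S((565,300)),0),'head bottom right', [atz(s,S((575,150)),z) for z in (150,200,250)])
print(R.from_quat(np.roll(sense()['eef_rot'],-1)).as_matrix().round(3), sense()['force'])
E
```

```text
15 top disc front [ 503.4 -178.3   15. ] disc right [ 556.8 -238.7   15. ] body right corner [ 605.5 -281.2   15. ] [ 573.  -260.7   15. ]
  scene disc front/right/left [array([ 511.1, -195.8]), array([ 599.7, -216. ]), array([ 547.5, -118.8])] body right edge top [1075.  -162.3] head front [844.9   4.9]
200 top disc front [ 483.7 -154.4  200. ] disc right [ 530.2 -206.9  200. ] body right corner [ 572.6 -243.9  200. ] [ 544.2 -226.1  200. ]
  scene disc front/right/left [array([ 330.3, -268.7]), array([ 402.3, -285.2]), array([ 359.9, -206.2])] body right edge top [ 788.6 -241.5] head front [ 601.7 -105.7]
270 top disc front [ 476.2 -145.3  270. ] disc right [ 520.1 -194.9  270. ] body right corner [ 560.1 -229.8  270. ] [ 533.4 -213.   270. ]
  scene disc front/right/left [array([ 261.9, -296.4]), array([ 327.7, -311.4]), array([ 288.9, -239.2])] body right edge top [ 680.3 -271.5] head front [ 509.6 -147.5]
right lower back edge of the body at z0 [ 640.6 -236.7    0. ] head bottom right [array([ 676.6, -211.9,  150. ]), array([ 610.3, -233.8,  200. ]), array([ 544. , -255.7,  250. ])]
[[-1.   0.3  0. ]
 [ 0.3  1.   0. ]
 [-0.   0.  -1. ]] [ 0.  -0.4 -0.2]
```

```bash
cat >> h.py <<'E'
def state():
    s=sense(); M=R.from_quat(np.roll(s['eef_rot'],-1)).as_matrix(); return s,M,np.array(s['tool_pos'])
def plan(x,y,z,yaw=None,frm=None,M=None):
    s,M0,p=state(); M=M0 if M is None else M; p=p if frm is None else np.array(frm)
    d=M.T@(np.array([x,y,z])-p)/300
    out=dict(zip('xyz',d.round(4)))
    if yaw is not None:
        T=np.array([[np.cos(yaw),np.sin(yaw),0],[np.sin(yaw),-np.cos(yaw),0],[0,0,-1]])
        v=R.from_matrix(M.T@T).as_rotvec()/0.5; out.update(zip(('rx','ry','rz'),v.round(4)))
    print({k:float(v) for k,v in out.items()})
def st():
    s,M,p=state(); print('t',s['clock'],'p',p.round(1),'yaw',round(float(np.arctan2(M[1,0],M[0,0])),3),'Mzz',M[2,2].round(4),'F',np.round(s['force'],1),'Mz',np.round(s['wrist_torque'],2),'w',s['grip_width'],'q',np.round(s['q'],2))
E
python3 - <<'E'
from h import *
st(); plan(300,260,260,3.08); plan(400,-30,260,3.08,frm=[300,260,260]);
E
```

```text
t 1.7 p [162.5 525.5 205.5] yaw 2.842 Mzz -1.0 F [ 0.  -0.4 -0.2] Mz [ 0.02 -0.01  0.  ] w 93.98729531609506 q [ 1.17  0.09  1.37 -0.    1.68 -0.1 ]
{'x': -0.6993, 'y': -0.7101, 'z': -0.1816, 'rx': 0.0002, 'ry': 0.0001, 'rz': -0.4763}
{'x': -0.6039, 'y': -0.8251, 'z': -0.0001, 'rx': 0.0002, 'ry': 0.0001, 'rz': -0.4763}
```

Emit:
{"name": "send_rows", "arguments": {
  "steps": [
    {"x": -0.7,"y": -0.71,"z": -0.18,"rz": -0.476},
    {"x": -0.7,"y": -0.71,"z": -0.18,"rz": -0.476},
    {"x": -0.7,"y": -0.71,"z": -0.18,"rz": -0.476},
    {"x": -0.7,"y": -0.71,"z": -0.18,"rz": -0.476},
    {"x": -0.7,"y": -0.71,"z": -0.18,"rz": -0.476},
    {"x": -0.7,"y": -0.71,"z": -0.18,"rz": -0.476},
    {"x": -0.7,"y": -0.71,"z": -0.18,"rz": -0.476},
    {"x": -0.7,"y": -0.71,"z": -0.18,"rz": -0.476}
  ]
}}

```text
validation failed for argument at $.st...
```

Emit:
{"name": "send_rows", "arguments": {
  "steps": [
    {"x": -0.392,"y": -0.944},
    {"x": -0.392,"y": -0.944},
    {"x": -0.392,"y": -0.944},
    {"x": -0.392,"y": -0.944},
    {"x": -0.392,"y": -0.944},
    {"x": -0.392,"y": -0.944},
    {"x": -0.392,"y": -0.944},
    {"x": -0.392,"y": -0.944}
  ]
}}

```text
validation failed for argument at $.st...
```

Emit:
{"name": "send_rows", "arguments": {
  "steps": [
    {"x": -0.186,"y": -0.857},
    {"x": -0.186,"y": -0.857},
    {"x": -0.186,"y": -0.857},
    {"x": -0.186,"y": -0.857},
    {"x": -0.186,"y": -0.857},
    {"x": -0.186,"y": -0.857},
    {"x": -0.186,"y": -0.857},
    {"x": -0.186,"y": -0.857}
  ]
}}

```text
validation failed for argument at $.st...
```

```bash
python3 - <<'E'
from h import *
np.set_printoptions(precision=1,suppress=True)
st(); c=cam('wrist'); save(c,'w1.png'); print(c['o'],c['Rwc'][:,2])
for t in ('scraper','pepper'):
  for d in recognise(t,'wrist')[:2]: print(t,d, atz(c,d['xy'],60))
E
```

```text
t 1.7 p [162.5 525.5 205.5] yaw 2.842 Mzz -1.0 F [ 0.  -0.4 -0.2] Mz [ 0. -0.  0.] w 93.98729531609506 q [ 1.2  0.1  1.4 -0.   1.7 -0.1]
[ 88.5 547.8 384.4] [ 0.3 -0.1 -1. ]
```

View pics/w1.png

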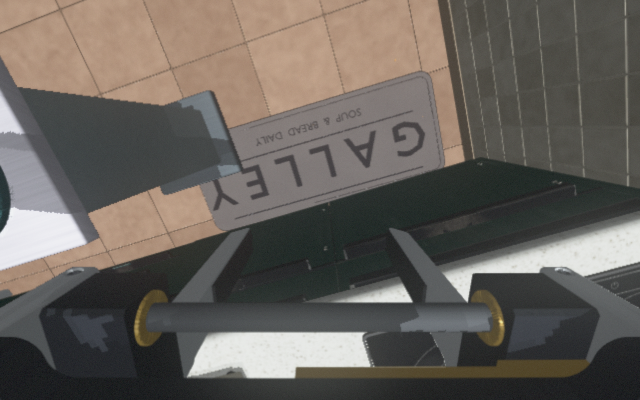

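The arm didn't move, so this picture only shows the start: floor, mat and the fingers at (220,270) and (430,270). The rows probably need every field filled in.

Emit:
{"name": "send_rows", "arguments": {
  "steps": [
    {"x": -0.7,"y": -0.71,"z": -0.18,"rx": 0,"ry": 0,"rz": -0.476,"grip": 1},
    {"x": -0.7,"y": -0.71,"z": -0.18,"rx": 0,"ry": 0,"rz": -0.476,"grip": 1},
    {"x": -0.7,"y": -0.71,"z": -0.18,"rx": 0,"ry": 0,"rz": -0.476,"grip": 1},
    {"x": -0.7,"y": -0.71,"z": -0.18,"rx": 0,"ry": 0,"rz": -0.476,"grip": 1},
    {"x": -0.7,"y": -0.71,"z": -0.18,"rx": 0,"ry": 0,"rz": -0.476,"grip": 1},
    {"x": -0.7,"y": -0.71,"z": -0.18,"rx": 0,"ry": 0,"rz": -0.476,"grip": 1},
    {"x": -0.7,"y": -0.71,"z": -0.18,"rx": 0,"ry": 0,"rz": -0.476,"grip": 1},
    {"x": -0.7,"y": -0.71,"z": -0.18,"rx": 0,"ry": 0,"rz": -0.476,"grip": 1}
  ]
}}

```text
clock: 2.65
tool_pos: [300.8, 259.3, 260.0]
eef_rot: [0.001, 0.033, 0.999, 0.001]
force: [-0.6, -0.1, -0.4]
grip_width: 93.8
```

Emit:
{"name": "send_rows", "arguments": {
  "steps": [
    {"x": -0.39,"y": -0.94,"z": 0,"rx": 0,"ry": 0,"rz": 0,"grip": 1},
    {"x": -0.39,"y": -0.94,"z": 0,"rx": 0,"ry": 0,"rz": 0,"grip": 1},
    {"x": -0.39,"y": -0.94,"z": 0,"rx": 0,"ry": 0,"rz": 0,"grip": 1},
    {"x": -0.39,"y": -0.94,"z": 0,"rx": 0,"ry": 0,"rz": 0,"grip": 1},
    {"x": -0.39,"y": -0.94,"z": 0,"rx": 0,"ry": 0,"rz": 0,"grip": 1},
    {"x": -0.39,"y": -0.94,"z": 0,"rx": 0,"ry": 0,"rz": 0,"grip": 1},
    {"x": -0.39,"y": -0.94,"z": 0,"rx": 0,"ry": 0,"rz": 0,"grip": 1},
    {"x": -0.39,"y": -0.94,"z": 0,"rx": 0,"ry": 0,"rz": 0,"grip": 1}
  ]
}}

```text
clock: 3.45
tool_pos: [399.8, -28.2, 258.6]
eef_rot: [-0.001, 0.031, 1.0, 0.001]
force: [-1.0, -0.4, -0.6]
grip_width: 94.0
```

Emit:
{"name": "send_rows", "arguments": {
  "steps": [
    {"x": -0.19,"y": -0.86,"z": 0,"rx": 0,"ry": 0,"rz": 0,"grip": 1},
    {"x": -0.19,"y": -0.86,"z": 0,"rx": 0,"ry": 0,"rz": 0,"grip": 1},
    {"x": -0.19,"y": -0.86,"z": 0,"rx": 0,"ry": 0,"rz": 0,"grip": 1},
    {"x": -0.19,"y": -0.86,"z": 0,"rx": 0,"ry": 0,"rz": 0,"grip": 1},
    {"x": -0.19,"y": -0.86,"z": 0,"rx": 0,"ry": 0,"rz": 0,"grip": 1},
    {"x": -0.19,"y": -0.86,"z": 0,"rx": 0,"ry": 0,"rz": 0,"grip": 1},
    {"x": -0.19,"y": -0.86,"z": 0,"rx": 0,"ry": 0,"rz": 0,"grip": 1},
    {"x": -0.19,"y": -0.86,"z": 0,"rx": 0,"ry": 0,"rz": 0,"grip": 1}
  ]
}}

```text
clock: 4.25
tool_pos: [441.3, -287.1, 259.5]
eef_rot: [-0.0, 0.029, 1.0, 0.001]
force: [-0.5, 0.0, 0.1]
grip_width: 94.0
```

```bash
python3 - <<'E'
from h import *
np.set_printoptions(precision=1,suppress=True)
st(); c=cam('wrist'); save(c,'w2.png'); print(c['o'],c['Rwc'][:,2])
for t in ('scraper','pepper'):
  for d in recognise(t,'wrist')[:2]: print(t,d, atz(c,d['xy'],60))
E
```

```text
t 4.25 p [ 441.3 -287.1  259.5] yaw 3.083 Mzz -1.0 F [-0.5  0.   0.1] Mz [ 0.  -0.  -0.1] w 93.96036799574786 q [-0.7  0.   1.3  0.   1.8 -2.2]
[ 364.1 -283.4  438.4] [ 0.3 -0.  -1. ]
scraper {'xy': [309.2, 196.7], 'score': 0.95} [ 461.  -302.1   60. ]
pepper {'xy': [282.1, 289.5], 'score': 0.94} [ 607.8 -354.7   60. ]
```

View pics/w2.png

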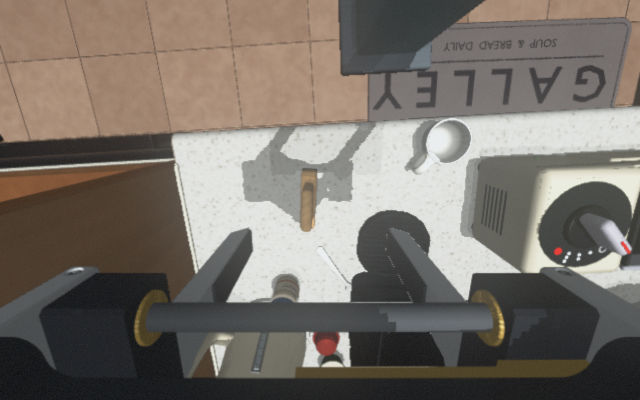

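The wrist view shows the scraper grip at about (309,200), running along image rows 168-232. The coffee machine is to the right and the pepper beyond it at (285,288). I'll refine the scraper pose by silhouette.

```bash
cat >> h.py <<'E'
def sil(c,v,z0=0,parts=((46,12,0,31),(30,8,31,88)),sc=4,ofs=(0,0),shape=(100,100)):
    m=np.zeros((shape[0]*sc,shape[1]*sc),np.uint8); cc,q=np.cos(v[2]),np.sin(v[2])
    for a,b,l,h in parts:
        P=np.array([[v[0]+cc*x-q*y,v[1]+q*x+cc*y,z+z0] for x in(-a,a) for y in(-b,b) for z in(l,h)])
        u=((proj(c,P)-ofs+0.5)*sc).astype(np.float32)
        cv2.fillConvexPoly(m,cv2.convexHull(u).astype(np.int32),255)
    return cv2.resize(m,(shape[1],shape[0]),interpolation=cv2.INTER_AREA)/255.
E
python3 - <<'E'
from h import *
from scipy.optimize import minimize
np.set_printoptions(precision=3,suppress=True)
obs=[]
for n,(x0,y0) in (('wrist',(260,145)),('top',(370,190)),('scene',(340,215))):
    c=cam(n); im=c['img'][y0:y0+100,x0:x0+100].astype(int); hsv=cv2.cvtColor(im.astype(np.uint8),cv2.COLOR_RGB2HSV)
    m=(hsv[...,1]>70)&(hsv[...,0]>5)&(hsv[...,0]<28)&(hsv[...,2]>50)
    k,l,stt,_=cv2.connectedComponentsWithStats(m.astype(np.uint8)); 
    ids=np.argsort(-stt[1:,4])+1; print(n,stt[ids[:3]].tolist())
    g=np.hypot(*np.meshgrid(np.arange(100)-50,np.arange(100)-50))
    i=min(range(1,k),key=lambda i:g[l==i].min() if stt[i,4]>30 else 1e9)
    obs.append((c,(x0,y0),(l==i).astype(float)))
# wood only: the black part of foot maybe not in mask
def cost(v,par,sel): return sum(np.abs(sil(c,v,ofs=o,parts=par)-m).sum()/m.sum() for c,o,m in sel)
for lab,par in (('all',((46,12,0,31),(30,8,31,88))),('wood',((46,12,10,31),(30,8,31,88)))):
  for sel in (obs,obs[:1]):
    r=minimize(cost,[473,-304,-.06],args=(par,sel),method='Nelder-Mead',options=dict(initial_simplex=[[473,-304,-.06],[479,-304,-.06],[473,-299,-.06],[473,-304,.02]]))
    print(lab,len(sel),r.x,r.fun)
E
```

```text
wrist [[42, 46, 13, 40, 418], [42, 26, 15, 28, 204], [54, 58, 1, 8, 8]]
top [[42, 92, 52, 8, 372], [0, 92, 24, 8, 169], [52, 45, 3, 12, 31]]
scene [[37, 32, 19, 32, 311], [73, 27, 8, 5, 17]]
all 3 [ 480.369 -307.721   -0.213] 13.566446837468497
all 1 [ 476.872 -305.395   -0.098] 1.4328923914063234
wood 3 [ 477.305 -308.138   -0.099] 12.797712723045933
wood 1 [ 478.602 -305.239   -0.121] 1.398949244769678
```

```bash
python3 - <<'E'
from h import *
from scipy.optimize import minimize
np.set_printoptions(precision=3,suppress=True)
obs=[]
for n,(x0,y0) in (('wrist',(260,145)),('scene',(340,215))):
    c=cam(n); im=c['img'][y0:y0+100,x0:x0+100]; hsv=cv2.cvtColor(np.ascontiguousarray(im),cv2.COLOR_RGB2HSV)
    m=((hsv[...,1]>60)&(hsv[...,0]>3)&(hsv[...,0]<30)&(hsv[...,2]>40)).astype(np.uint8)
    k,l,stt,_=cv2.connectedComponentsWithStats(m)
    obs.append((c,(x0,y0),np.isin(l,[i for i in range(1,k) if stt[i,4]>60]).astype(float)))
def cost(v,par,sel): return sum(np.abs(sil(c,v,ofs=o,parts=par)-m).sum()/m.sum() for c,o,m in sel)
for lab,par in (('all',((46,12,0,31),(30,8,31,88))),('wood',((46,12,12,31),(30,8,31,88)))):
  for sel in (obs,obs[:1],obs[1:]):
    r=minimize(cost,[473,-304,-.06],args=(par,sel),method='Nelder-Mead',options=dict(initial_simplex=[[473,-304,-.06],[479,-304,-.06],[473,-299,-.06],[473,-304,.02]]))
    print(lab,len(sel),r.x,r.fun)
v=np.array([474,-305,-.06])
c,o,m=obs[0]; a=np.zeros((100,100,3),np.uint8); a[...,0]=m*255; a[...,2]=sil(c,v,ofs=o,parts=par)*255
im=c['img'][145:245,260:360][:,:,::-1]
cv2.imwrite('pics/m.png',cv2.resize(np.hstack([im,a])[15:95],(800,320),interpolation=cv2.INTER_NEAREST))
E
```

```text
all 2 [ 475.427 -305.614   -0.072] 0.6578918335144084
all 1 [ 475.242 -306.234   -0.128] 0.3438408608826116
all 1 [ 477.603 -302.265   -0.   ] 0.23484068627450982
wood 2 [ 472.737 -305.443   -0.081] 0.5020971403073102
wood 1 [ 473.839 -306.491   -0.096] 0.31704175073723423
wood 1 [ 470.148 -305.092   -0.014] 0.14795343137254902
```

View pics/m.png

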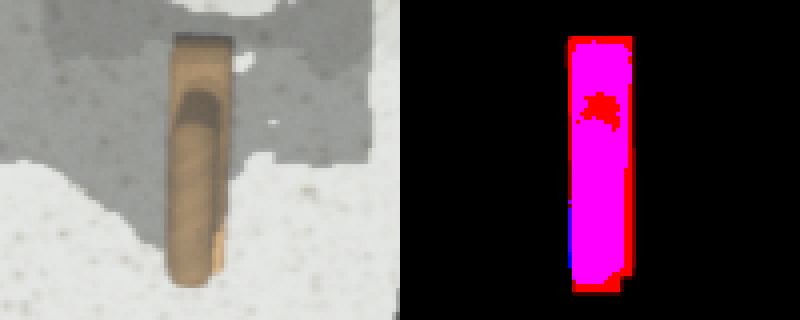

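The silhouette matches the model, with the scraper at about (474,-306) and yaw -0.08. Next I'll descend for the grasp, about 12 mm toward the robot to clear the coffee machine.

```bash
python3 - <<'E'
from h import *
plan(462,-306,130,3.065); plan(462,-306,49,3.065)
E
```

```text
{'x': -0.0746, 'y': -0.0518, 'z': 0.4328, 'rx': -0.0004, 'ry': 0.0011, 'rz': 0.0312}
{'x': -0.0745, 'y': -0.0517, 'z': 0.7028, 'rx': -0.0004, 'ry': 0.0011, 'rz': 0.0312}
```

Emit:
{"name": "send_rows", "arguments": {
  "steps": [
    {"x": -0.075,"y": -0.059,"z": 0.22,"rx": 0,"ry": 0,"rz": 0.03,"grip": 1},
    {"x": -0.075,"y": -0.059,"z": 0.43,"rx": 0,"ry": 0,"rz": 0.03,"grip": 1},
    {"x": -0.075,"y": -0.059,"z": 0.5,"rx": 0,"ry": 0,"rz": 0.03,"grip": 1},
    {"x": -0.075,"y": -0.059,"z": 0.6,"rx": 0,"ry": 0,"rz": 0.03,"grip": 1},
    {"x": -0.075,"y": -0.059,"z": 0.7,"rx": 0,"ry": 0,"rz": 0.03,"grip": 1},
    {"x": -0.075,"y": -0.059,"z": 0.7,"rx": 0,"ry": 0,"rz": 0.03,"grip": 1},
    {"x": -0.075,"y": -0.059,"z": 0.7,"rx": 0,"ry": 0,"rz": 0.03,"grip": 1}
  ]
}}

```text
clock: 5.35
tool_pos: [461.9, -308.8, 49.8]
eef_rot: [-0.0, 0.038, 0.999, 0.0]
force: [0.2, -0.6, 0.1]
grip_width: 94.2
```

Emit:
{"name": "send_rows", "arguments": {
  "steps": [
    {"x": 0,"y": 0,"z": 0,"rx": 0,"ry": 0,"rz": 0,"grip": 0.1},
    {"x": 0,"y": 0,"z": 0,"rx": 0,"ry": 0,"rz": 0,"grip": 0},
    {"x": 0,"y": 0,"z": 0,"rx": 0,"ry": 0,"rz": 0,"grip": 0},
    {"x": 0,"y": 0,"z": 0,"rx": 0,"ry": 0,"rz": 0,"grip": 0},
    {"x": 0,"y": 0,"z": 0,"rx": 0,"ry": 0,"rz": 0,"grip": 0},
    {"x": 0,"y": 0,"z": 0,"rx": 0,"ry": 0,"rz": 0,"grip": 0},
    {"x": 0,"y": 0,"z": 0,"rx": 0,"ry": 0,"rz": 0,"grip": 0}
  ],
  "force": 30
}}

```text
clock: 6.05
tool_pos: [461.8, -308.7, 49.4]
eef_rot: [-0.0, 0.038, 0.999, 0.0]
force: [-0.4, -0.1, 0.2]
grip_width: 41.6
```

Emit:
{"name": "send_rows", "arguments": {
  "steps": [
    {"x": 0,"y": 0,"z": 0,"rx": 0,"ry": 0,"rz": 0,"grip": 0},
    {"x": 0,"y": 0,"z": 0,"rx": 0,"ry": 0,"rz": 0,"grip": 0},
    {"x": 0,"y": 0,"z": 0,"rx": 0,"ry": 0,"rz": 0,"grip": 0},
    {"x": 0,"y": 0,"z": 0,"rx": 0,"ry": 0,"rz": 0,"grip": 0},
    {"x": 0,"y": 0,"z": 0,"rx": 0,"ry": 0,"rz": 0,"grip": 0},
    {"x": 0,"y": 0,"z": -0.02,"rx": 0,"ry": 0,"rz": 0,"grip": 0},
    {"x": 0,"y": 0,"z": -0.05,"rx": 0,"ry": 0,"rz": 0,"grip": 0}
  ],
  "force": 30
}}

```text
clock: 6.75
tool_pos: [461.3, -308.4, 64.0]
eef_rot: [-0.001, 0.038, 0.999, 0.001]
force: [0.5, 0.4, -0.9]
grip_width: 15.8
```

```bash
python3 - <<'E'
from h import *
st(); plan(462,-309,260,3.065);plan(410,-20,265,3.12,frm=[462,-309,260]); plan(450,262,265,3.127,frm=[410,-20,265]); 
E
```

```text
t 6.75 p [ 461.3 -308.4   64. ] yaw 3.065 Mzz -1.0 F [ 0.5  0.4 -0.9] Mz [-0.04  0.01 -0.03] w 15.848694008386152 q [-0.69  0.17  1.56 -0.    1.41 -2.19]
{'x': -0.0015, 'y': -0.0011, 'z': -0.6533, 'rx': 0.0024, 'ry': -0.0036, 'rz': -0.0004}
{'x': 0.2467, 'y': 0.9472, 'z': -0.0151, 'rx': 0.0025, 'ry': -0.0035, 'rz': -0.1104}
{'x': -0.0608, 'y': 0.9475, 'z': 0.001, 'rx': 0.0025, 'ry': -0.0035, 'rz': -0.1244}
```

Emit:
{"name": "send_rows", "arguments": {
  "steps": [
    {"x": 0,"y": 0,"z": -0.15,"rx": 0,"ry": 0,"rz": 0,"grip": 0},
    {"x": 0.06,"y": 0,"z": -0.3,"rx": 0,"ry": 0,"rz": 0,"grip": 0},
    {"x": 0.13,"y": 0,"z": -0.45,"rx": 0,"ry": 0,"rz": 0,"grip": 0},
    {"x": 0.21,"y": 0,"z": -0.6,"rx": 0,"ry": 0,"rz": 0,"grip": 0},
    {"x": 0.21,"y": 0,"z": -0.66,"rx": 0,"ry": 0,"rz": 0,"grip": 0},
    {"x": 0.21,"y": 0,"z": -0.66,"rx": 0,"ry": 0,"rz": 0,"grip": 0}
  ]
}}

```text
clock: 7.35
tool_pos: [399.9, -305.3, 268.1]
eef_rot: [0.004, 0.039, 0.999, -0.003]
force: [-0.1, 0.0, -1.4]
grip_width: 15.8
```

Emit:
{"name": "send_rows", "arguments": {
  "steps": [
    {"x": 0.07,"y": 0.12,"z": 0,"rx": 0,"ry": 0,"rz": -0.11,"grip": 0},
    {"x": 0.07,"y": 0.26,"z": 0,"rx": 0,"ry": 0,"rz": -0.11,"grip": 0},
    {"x": 0.07,"y": 0.4,"z": 0,"rx": 0,"ry": 0,"rz": -0.11,"grip": 0},
    {"x": 0.07,"y": 0.54,"z": 0,"rx": 0,"ry": 0,"rz": -0.11,"grip": 0},
    {"x": 0.07,"y": 0.68,"z": 0,"rx": 0,"ry": 0,"rz": -0.11,"grip": 0},
    {"x": 0.07,"y": 0.82,"z": 0,"rx": 0,"ry": 0,"rz": -0.11,"grip": 0},
    {"x": 0.07,"y": 0.96,"z": 0,"rx": 0,"ry": 0,"rz": -0.11,"grip": 0},
    {"x": 0.07,"y": 0.96,"z": 0,"rx": 0,"ry": 0,"rz": -0.11,"grip": 0}
  ]
}}

```text
clock: 8.15
tool_pos: [399.6, -10.6, 260.8]
eef_rot: [-0.001, 0.007, 1.0, 0.001]
force: [0.8, -0.8, -1.0]
grip_width: 16.0
```

Emit:
{"name": "send_rows", "arguments": {
  "steps": [
    {"x": -0.03,"y": 0.13,"z": 0,"rx": 0,"ry": 0,"rz": -0.014,"grip": 0},
    {"x": -0.06,"y": 0.26,"z": 0,"rx": 0,"ry": 0,"rz": -0.014,"grip": 0},
    {"x": -0.09,"y": 0.39,"z": 0,"rx": 0,"ry": 0,"rz": -0.014,"grip": 0},
    {"x": -0.12,"y": 0.53,"z": 0,"rx": 0,"ry": 0,"rz": -0.014,"grip": 0},
    {"x": -0.15,"y": 0.67,"z": 0,"rx": 0,"ry": 0,"rz": -0.014,"grip": 0},
    {"x": -0.15,"y": 0.8,"z": 0,"rx": 0,"ry": 0,"rz": -0.014,"grip": 0},
    {"x": -0.15,"y": 0.94,"z": 0,"rx": 0,"ry": 0,"rz": -0.014,"grip": 0},
    {"x": -0.15,"y": 0.94,"z": 0,"rx": 0,"ry": 0,"rz": -0.014,"grip": 0}
  ]
}}

```text
clock: 8.95
tool_pos: [450.7, 269.1, 259.5]
eef_rot: [-0.002, 0.005, 1.0, -0.0]
force: [0.2, -0.8, -0.6]
grip_width: 15.6
```

```bash
python3 - <<'E'
from h import *
st(); c=cam('wrist'); print(c['o'].round(1)); cv2.imwrite('pics/w3.png',np.ascontiguousarray(c['img'][:,:,::-1]))
print(recognise('slice1','wrist'))
plan(484,267,220,3.127)
E
```

```text
t 8.95 p [450.7 269.1 259.5] yaw 3.132 Mzz -1.0 F [ 0.2 -0.8 -0.6] Mz [ 0.02 -0.01  0.  ] w 15.581296876046595 q [ 0.43  0.03  1.32  0.    1.79 -1.13]
[374.2 269.3 438.8]
[{'xy': [247.4, 255.5], 'score': 0.87}, {'xy': [276.3, 207.2], 'score': 0.82}, {'xy': [257.4, 238.1], 'score': 0.81}, {'xy': [279.8, 241.5], 'score': 0.76}, {'xy': [238.4, 207.0], 'score': 0.73}]
{'x': -0.1098, 'y': 0.007, 'z': 0.1345, 'rx': -0.0048, 'ry': -0.0061, 'rz': 0.002}
```

View pics/w3.png

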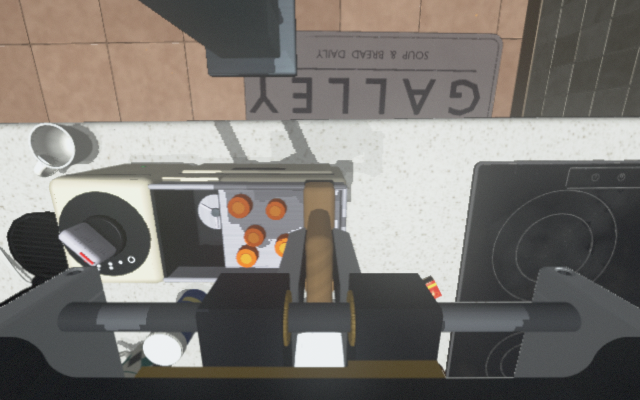

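The scraper is held squarely, with its near foot end at (318,183) over the left end of the trough. All five slices lie to its right at columns 238-284. I'll cross-check the machine pose from this view.

```bash
python3 - <<'E'
from h import *
np.set_printoptions(precision=1,suppress=True)
c=cam('wrist'); m=np.array([493.7,122.3,-.014]); cc,q=np.cos(m[2]),np.sin(m[2])
W=lambda X:np.array([[m[0]+cc*x-q*y,m[1]+q*x+cc*y,z] for x,y,z in X])
for d in recognise('slice1','wrist'):
    w=atz(c,d['xy'],126)[:2]-m[:2]; print('slice mach',round(cc*w[0]+q*w[1],1),round(-q*w[0]+cc*w[1],1))
print(proj(c,W([(-68,-47,140),(-68,-167,140),(68,-47,140),(-55,20,114),(-55,-43,141),(-55,167,141)])))
# gradient-located edges
g=cv2.cvtColor(np.ascontiguousarray(c['img']),cv2.COLOR_RGB2GRAY).astype(int)
print('col 185 rows 160-200',g[160:200,185].tolist()); print('col 250',g[160:200,250].tolist()); print('row215 cols135-240',g[215,135:240].tolist())
print('row 235 cols 340-356', g[200,330:356].tolist(), 'col60..110 row 170-190', g[165:195,100].tolist())
# scraper foot as expected
print(proj(c,[[450.7+12-46+0,269.1+s*12,259.5-49.4+31] for s in(-1,1)]+[[450.7+12-46,269.1+s*12,210] for s in(-1,1)]))
print('row 186', c['img'][186,295:345].tolist()[::2])
E
```

```text
slice mach 36.4 56.7
slice mach 7.1 67.9
slice mach -28.8 52.8
slice mach -28.8 95.6
[[147.7 176.3]
 [ 40.2 176.4]
 [165.9 285.4]
 [217.8 183.2]
 [152.6 188.1]
 [341.7 188.1]]
col 185 rows 160-200 [219, 216, 162, 132, 115, 110, 109, 108, 108, 111, 127, 148, 153, 107, 106, 109, 125, 207, 232, 232, 227, 145, 98, 104, 160, 197, 217, 214, 188, 109, 72, 65, 64, 64, 66, 63, 63, 62, 60, 62]
col 250 [151, 138, 135, 116, 107, 106, 106, 81, 71, 103, 140, 146, 140, 92, 101, 106, 109, 123, 138, 143, 142, 113, 96, 94, 113, 126, 141, 127, 117, 121, 146, 145, 142, 129, 118, 97, 86, 82, 83, 83]
row215 cols135-240 [73, 72, 75, 75, 76, 73, 75, 76, 75, 104, 179, 233, 238, 237, 236, 234, 231, 226, 224, 220, 216, 209, 180, 109, 77, 73, 66, 59, 60, 55, 61, 59, 57, 60, 60, 57, 59, 57, 58, 58, 58, 57, 58, 56, 56, 57, 59, 58, 57, 57, 56, 60, 60, 60, 60, 56, 59, 59, 58, 58, 57, 58, 58, 59, 68, 72, 95, 169, 217, 220, 218, 216, 218, 220, 221, 221, 222, 218, 215, 213, 190, 152, 131, 129, 125, 122, 133, 176, 161, 179, 213, 216, 215, 182, 147, 140, 141, 143, 141, 141, 135, 126, 121, 120, 120]
row 235 cols 340-356 [128, 125, 120, 113, 115, 133, 145, 156, 213, 228, 196, 151, 133, 111, 111, 153, 186, 212, 206, 182, 169, 201, 223, 227, 229, 228] col60..110 row 170-190 [226, 227, 227, 221, 159, 117, 111, 109, 107, 95, 109, 118, 137, 162, 187, 211, 220, 224, 229, 233, 235, 236, 237, 237, 238, 234, 145, 85, 76, 76]
[[307.6 185.9]
 [340.3 185.4]
 [309.2 178.2]
 [337.6 177.8]]
row 186 [[139, 141, 145], [137, 140, 146], [140, 140, 147], [139, 141, 145], [138, 138, 144], [109, 97, 86], [110, 97, 78], [114, 100, 81], [114, 101, 82], [114, 100, 82], [112, 97, 79], [113, 98, 82], [113, 98, 82], [114, 100, 83], [111, 99, 82], [114, 100, 82], [117, 104, 84], [115, 101, 83], [111, 100, 82], [113, 107, 101], [137, 139, 143], [139, 140, 145], [137, 137, 142], [139, 141, 146], [139, 141, 146]]
```

Emit:
{"name": "send_rows", "arguments": {
  "steps": [
    {"x": -0.11,"y": -0.013,"z": 0.05,"rx": 0,"ry": 0,"rz": 0.01,"grip": 0},
    {"x": -0.11,"y": -0.013,"z": 0.12,"rx": 0,"ry": 0,"rz": 0.01,"grip": 0},
    {"x": -0.11,"y": -0.013,"z": 0.18,"rx": 0,"ry": 0,"rz": 0.01,"grip": 0},
    {"x": -0.11,"y": -0.013,"z": 0.18,"rx": 0,"ry": 0,"rz": 0.01,"grip": 0},
    {"x": -0.11,"y": -0.013,"z": 0.18,"rx": 0,"ry": 0,"rz": 0.01,"grip": 0}
  ]
}}

```text
clock: 9.65
tool_pos: [484.4, 260.1, 208.7]
eef_rot: [-0.0, 0.011, 1.0, -0.0]
force: [-0.3, -0.5, -1.9]
grip_width: 15.5
```

```bash
python3 - <<'E'
from h import *
st(); c=cam('wrist'); cv2.imwrite('pics/w4.png',cv2.resize(np.ascontiguousarray(c['img'][120:280,200:400,::-1]),(800,640)[:2] if 0 else (750,600),interpolation=cv2.INTER_CUBIC))
s=sense()['tool_pos']
print(proj(c,[[s[0]+12-46,s[1]+k*12,s[2]-49.4+h] for h in (0,31) for k in(-1,1)]).round(1))
E
```

```text
t 9.65 p [484.4 260.1 208.7] yaw 3.12 Mzz -1.0 F [-0.3 -0.5 -1.9] Mz [-0.   -0.03 -0.01] w 15.461649268556647 q [ 0.39  0.09  1.37 -0.    1.69 -1.16]
[[304.8 179.6]
 [333.5 179. ]
 [302.8 187.7]
 [335.7 187. ]]
```

View pics/w4.png

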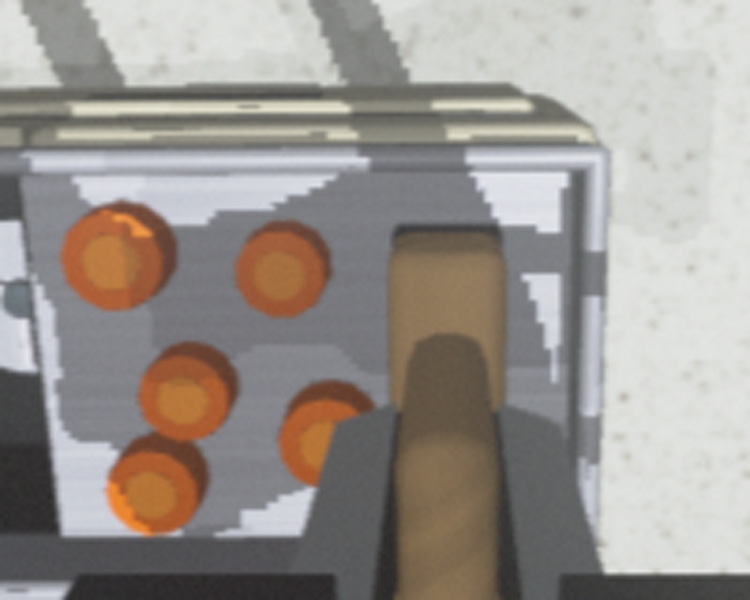

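The foot sits inside the trough outline with its near end at crop row 227, against the rim's inner edge at row 170, and it is clear of all the slices. I'll measure the rim from here.

```bash
python3 - <<'E'
from h import *
c=cam('wrist'); C=lambda x,y:np.array([200+x/3.75,120+y/3.75])
print('near inner rim',atz(c,C(450,170),141).round(1),atz(c,C(450,170),114).round(1))
print('end wall inner',atz(c,C(583,330),141).round(1),'floor corner',atz(c,C(563,330),114).round(1))
print('floor start',atz(c,C(40,330),114).round(1), 'foot near bottom',atz(c,C(450,227),208.7-49.4).round(1),'foot sides',atz(c,C(390,260),190.3).round(1),atz(c,C(505,260),190.3).round(1))
print('slices',[atz(c,C(*p),121).round(0)[:2] for p in [(110,262),(280,272),(183,400),(153,490),(318,440)]])
plan(484,263,166,3.127)
E
```

```text
near inner rim [442.5 262.  141. ] [446.3 262.  114. ]
end wall inner [483.3 294.4 141. ] floor corner [491.5 292.4 114. ]
floor start [488.2 147.4 114. ] foot near bottom [452.7 261.7 159.3] foot sides [452.9 249.7 190.3] [453.4 272.3 190.3]
slices [array([468., 171.]), array([472., 216.]), array([507., 187.]), array([534., 176.]), array([520., 224.])]
{'x': 0.0037, 'y': 0.0068, 'z': 0.1474, 'rx': 0.0021, 'ry': 0.0052, 'rz': -0.0125}
```

Emit:
{"name": "send_rows", "arguments": {
  "steps": [
    {"x": 0.0,"y": 0.004,"z": 0.05,"rx": 0,"ry": 0,"rz": -0.012,"grip": 0},
    {"x": 0.0,"y": 0.004,"z": 0.1,"rx": 0,"ry": 0,"rz": -0.012,"grip": 0},
    {"x": 0.0,"y": 0.004,"z": 0.13,"rx": 0,"ry": 0,"rz": -0.012,"grip": 0},
    {"x": 0.0,"y": 0.004,"z": 0.143,"rx": 0,"ry": 0,"rz": -0.012,"grip": 0},
    {"x": 0.0,"y": 0.004,"z": 0.143,"rx": 0,"ry": 0,"rz": -0.012,"grip": 0}
  ]
}}

```text
clock: 10.25
tool_pos: [483.9, 262.5, 164.8]
eef_rot: [-0.001, 0.007, 1.0, -0.0]
force: [0.7, 0.2, -1.0]
grip_width: 15.8
```

```bash
python3 - <<'E'
from h import *
st(); s,M,p=state(); plan(483.2,p[1]-60,p[2],3.127); plan(482.4,p[1]-129,p[2],3.127)
E
```

```text
t 10.25 p [483.9 262.5 164.8] yaw 3.128 Mzz -1.0 F [ 0.7  0.2 -1. ] Mz [-0.01 -0.02  0.  ] w 15.76152723852129 q [ 0.39  0.1   1.44  0.    1.61 -1.16]
{'x': -0.0005, 'y': -0.2, 'z': 0.0001, 'rx': -0.001, 'ry': -0.0024, 'rz': 0.0021}
{'x': -0.0009, 'y': -0.43, 'z': 0.0002, 'rx': -0.001, 'ry': -0.0024, 'rz': 0.0021}
```

Emit:
{"name": "send_rows", "arguments": {
  "steps": [
    {"x": 0,"y": -0.03,"z": 0,"rx": 0,"ry": 0,"rz": 0,"grip": 0},
    {"x": 0,"y": -0.06,"z": 0,"rx": 0,"ry": 0,"rz": 0,"grip": 0},
    {"x": 0,"y": -0.09,"z": 0,"rx": 0,"ry": 0,"rz": 0,"grip": 0},
    {"x": 0,"y": -0.12,"z": 0,"rx": 0,"ry": 0,"rz": 0,"grip": 0},
    {"x": 0,"y": -0.15,"z": 0,"rx": 0,"ry": 0,"rz": 0,"grip": 0},
    {"x": 0,"y": -0.18,"z": 0,"rx": 0,"ry": 0,"rz": 0,"grip": 0},
    {"x": 0,"y": -0.21,"z": 0,"rx": 0,"ry": 0,"rz": 0,"grip": 0},
    {"x": 0,"y": -0.24,"z": 0,"rx": 0,"ry": 0,"rz": 0,"grip": 0},
    {"x": 0,"y": -0.27,"z": 0,"rx": 0,"ry": 0,"rz": 0,"grip": 0},
    {"x": 0,"y": -0.3,"z": 0,"rx": 0,"ry": 0,"rz": 0,"grip": 0}
  ]
}}

```text
clock: 11.25
tool_pos: [483.0, 171.7, 165.5]
eef_rot: [-0.0, 0.007, 1.0, -0.0]
force: [0.4, -1.0, -1.5]
grip_width: 15.8
```

Emit:
{"name": "send_rows", "arguments": {
  "steps": [
    {"x": 0,"y": -0.02,"z": 0,"rx": 0,"ry": 0,"rz": 0,"grip": 0},
    {"x": 0,"y": -0.04,"z": 0,"rx": 0,"ry": 0,"rz": 0,"grip": 0},
    {"x": 0,"y": -0.06,"z": 0,"rx": 0,"ry": 0,"rz": 0,"grip": 0},
    {"x": 0,"y": -0.08,"z": 0,"rx": 0,"ry": 0,"rz": 0,"grip": 0},
    {"x": 0,"y": -0.1,"z": 0,"rx": 0,"ry": 0,"rz": 0,"grip": 0},
    {"x": 0,"y": -0.13,"z": 0,"rx": 0,"ry": 0,"rz": 0,"grip": 0},
    {"x": 0,"y": -0.15,"z": 0,"rx": 0,"ry": 0,"rz": 0,"grip": 0},
    {"x": 0,"y": -0.15,"z": 0,"rx": 0,"ry": 0,"rz": 0,"grip": 0}
  ]
}}

```text
clock: 12.05
tool_pos: [482.5, 126.7, 165.6]
eef_rot: [0.0, 0.007, 1.0, -0.0]
force: [-0.6, -0.3, -1.1]
grip_width: 16.0
```

```bash
python3 - <<'E'
from h import *
st(); c=cam('wrist'); cv2.imwrite('pics/w5.png',cv2.resize(np.ascontiguousarray(c['img'][100:280,220:440,::-1]),(733,600),interpolation=cv2.INTER_CUBIC))
for n in ('wrist','top','scene'):
    if n!='wrist': cam(n)
    print(n,[(np.round(d['xy']).tolist(),round(d['score'],2)) for d in recognise('slice1',n)])
E
```

```text
t 12.05 p [482.5 126.7 165.6] yaw 3.127 Mzz -1.0 F [-0.6 -0.3 -1.1] Mz [ 0.03  0.   -0.01] w 15.995518059039336 q [ 0.14 -0.02  1.56 -0.    1.6  -1.41]
wrist [([300.0, 206.0], 0.76), ([289.0, 228.0], 0.68), ([303.0, 176.0], 0.54)]
top []
scene []
```

View pics/w5.png

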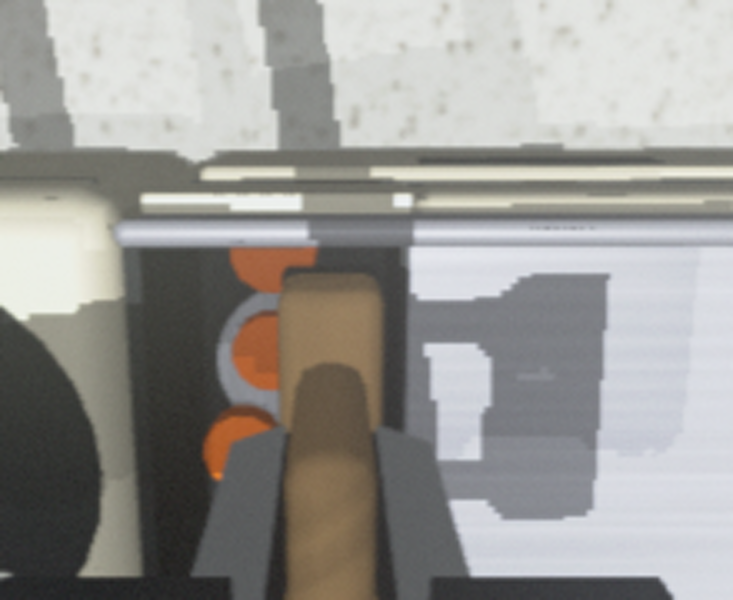

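Three slices show below the rim next to the scraper, and the trough floor is bare. I'll lift and look into the throat.

Emit:
{"name": "send_rows", "arguments": {
  "steps": [
    {"x": 0,"y": 0,"z": -0.08,"rx": 0,"ry": 0,"rz": 0,"grip": 0},
    {"x": 0,"y": 0,"z": -0.2,"rx": 0,"ry": 0,"rz": 0,"grip": 0},
    {"x": 0,"y": 0,"z": -0.34,"rx": 0,"ry": 0,"rz": 0,"grip": 0},
    {"x": 0.1,"y": 0,"z": -0.34,"rx": 0,"ry": 0,"rz": 0,"grip": 0},
    {"x": 0.22,"y": 0,"z": -0.34,"rx": 0,"ry": 0,"rz": 0,"grip": 0},
    {"x": 0.28,"y": 0.1,"z": -0.34,"rx": 0,"ry": 0,"rz": 0,"grip": 0},
    {"x": 0.28,"y": 0.2,"z": -0.34,"rx": 0,"ry": 0,"rz": 0,"grip": 0},
    {"x": 0.28,"y": 0.2,"z": -0.34,"rx": 0,"ry": 0,"rz": 0,"grip": 0}
  ]
}}

```text
clock: 13.15
tool_pos: [398.5, 191.3, 267.8]
eef_rot: [0.0, 0.005, 1.0, 0.001]
force: [-0.3, 0.8, -2.1]
grip_width: 15.6
```

```bash
python3 - <<'E'
from h import *
st(); c=cam('wrist'); a=c['img'][150:290,130:330,::-1]
t=cam('top'); b=t['img'][190:270,190:310,::-1]
print(proj(c,[[p,q,45] for p in (440,550) for q in (83,146)]).round(),proj(c,[[p,q,114] for p in (440,550) for q in (83,146)]).round())
rs=lambda i:cv2.resize(np.ascontiguousarray(i),(560,int(560*i.shape[0]/i.shape[1])),interpolation=cv2.INTER_CUBIC)
a=cv2.resize(np.ascontiguousarray(a),(400,280));b=cv2.resize(np.ascontiguousarray(b),(400,267),interpolation=cv2.INTER_CUBIC)
cv2.imwrite('pics/w6.png',np.vstack([a,b]))
for n in ('wrist','top'):
    print(n,[(np.round(d['xy']).tolist(),round(d['score'],2)) for d in recognise('slice1',n)])
E
```

```text
t 13.15 p [398.5 191.3 267.8] yaw 3.132 Mzz -1.0 F [-0.3  0.8 -2.1] Mz [ 0.02  0.   -0.07] w 15.574023089654444 q [ 0.32 -0.16  1.49  0.    1.81 -1.24]
[[248. 207.]
 [289. 206.]
 [253. 272.]
 [292. 271.]] [[235. 222.]
 [284. 222.]
 [242. 297.]
 [287. 297.]]
wrist [([259.0, 261.0], 0.8), ([276.0, 250.0], 0.62), ([264.0, 243.0], 0.47), ([281.0, 236.0], 0.43)]
top [([276.0, 237.0], 0.57), ([267.0, 238.0], 0.46)]
```

View pics/w6.png

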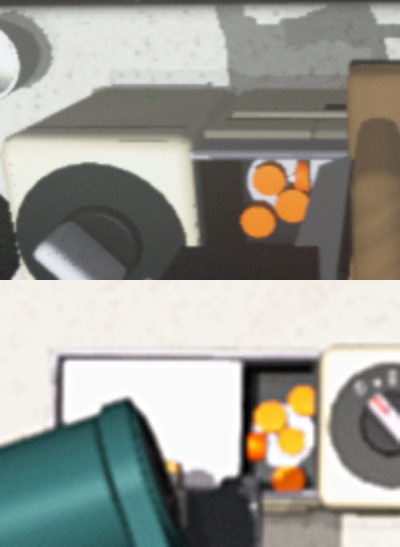

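The top view shows all five slices inside the throat opening, at (270,417), (300,400), (291,440), (257,445) and (288,480), with the trough floor bare. Next I'll take the scraper back to its old place.

Emit:
{"name": "send_rows", "arguments": {
  "steps": [
    {"x": 0,"y": -0.16,"z": 0,"rx": 0,"ry": 0,"rz": 0,"grip": 0},
    {"x": 0,"y": -0.32,"z": 0,"rx": 0,"ry": 0,"rz": 0,"grip": 0},
    {"x": 0,"y": -0.48,"z": 0,"rx": 0,"ry": 0,"rz": 0,"grip": 0},
    {"x": 0,"y": -0.64,"z": 0,"rx": 0,"ry": 0,"rz": 0,"grip": 0},
    {"x": 0,"y": -0.8,"z": 0,"rx": 0,"ry": 0,"rz": 0,"grip": 0},
    {"x": 0,"y": -0.96,"z": 0,"rx": 0,"ry": 0,"rz": 0,"grip": 0}
  ]
}}

```text
clock: 13.95
tool_pos: [394.6, -102.0, 267.8]
eef_rot: [0.0, 0.008, 1.0, -0.0]
force: [0.2, 0.9, -1.9]
grip_width: 15.9
```

Emit:
{"name": "send_rows", "arguments": {
  "steps": [
    {"x": 0,"y": -0.14,"z": 0,"rx": 0,"ry": 0,"rz": 0,"grip": 0},
    {"x": 0,"y": -0.28,"z": 0,"rx": 0,"ry": 0,"rz": 0,"grip": 0},
    {"x": 0,"y": -0.42,"z": 0,"rx": 0,"ry": 0,"rz": 0,"grip": 0},
    {"x": 0,"y": -0.56,"z": 0,"rx": 0,"ry": 0,"rz": 0,"grip": 0},
    {"x": 0,"y": -0.7,"z": 0,"rx": 0,"ry": 0,"rz": 0,"grip": 0},
    {"x": 0,"y": -0.7,"z": 0,"rx": 0,"ry": 0,"rz": 0,"grip": 0},
    {"x": 0,"y": -0.7,"z": 0,"rx": 0,"ry": 0,"rz": 0,"grip": 0}
  ]
}}

```text
clock: 14.65
tool_pos: [391.5, -310.3, 266.8]
eef_rot: [-0.001, 0.008, 1.0, 0.001]
force: [-0.6, 1.0, -0.6]
grip_width: 15.6
```

```bash
python3 - <<'E'
from h import *
st(); plan(450,-318,100,3.08); plan(450,-318,52,3.08)
E
```

```text
t 14.65 p [ 391.5 -310.3  266.8] yaw 3.125 Mzz -1.0 F [-0.6  1.  -0.6] Mz [ 0.05  0.03 -0.01] w 15.550999821401437 q [-0.78 -0.03  1.37  0.    1.8  -2.34]
{'x': -0.1961, 'y': -0.0234, 'z': 0.5558, 'rx': 0.0036, 'ry': -0.0026, 'rz': 0.0893}
{'x': -0.1963, 'y': -0.0237, 'z': 0.7158, 'rx': 0.0036, 'ry': -0.0026, 'rz': 0.0893}
```

Emit:
{"name": "send_rows", "arguments": {
  "steps": [
    {"x": -0.05,"y": -0.024,"z": 0.14,"rx": 0,"ry": 0,"rz": 0.09,"grip": 0},
    {"x": -0.1,"y": -0.024,"z": 0.28,"rx": 0,"ry": 0,"rz": 0.09,"grip": 0},
    {"x": -0.15,"y": -0.024,"z": 0.42,"rx": 0,"ry": 0,"rz": 0.09,"grip": 0},
    {"x": -0.196,"y": -0.024,"z": 0.55,"rx": 0,"ry": 0,"rz": 0.09,"grip": 0},
    {"x": -0.196,"y": -0.024,"z": 0.63,"rx": 0,"ry": 0,"rz": 0.09,"grip": 0},
    {"x": -0.196,"y": -0.024,"z": 0.69,"rx": 0,"ry": 0,"rz": 0.09,"grip": 0},
    {"x": -0.196,"y": -0.024,"z": 0.71,"rx": 0,"ry": 0,"rz": 0.09,"grip": 0},
    {"x": -0.196,"y": -0.024,"z": 0.718,"rx": 0,"ry": 0,"rz": 0.09,"grip": 0},
    {"x": -0.196,"y": -0.024,"z": 0.718,"rx": 0,"ry": 0,"rz": 0.09,"grip": 0}
  ]
}}

```text
clock: 15.55
tool_pos: [451.6, -317.2, 53.3]
eef_rot: [0.001, 0.029, 1.0, -0.0]
force: [0.6, -0.6, -0.7]
grip_width: 15.7
```

```bash
python3 - <<'E'
from h import *
st()
E
```

```text
t 15.55 p [ 451.6 -317.2   53.3] yaw 3.083 Mzz -1.0 F [ 0.6 -0.6 -0.7] Mz [ 0.09 -0.02 -0.01] w 15.743529701088502 q [-0.72  0.17  1.59  0.    1.38 -2.23]
```

Lower in small steps until it touches, then check.

Emit:
{"name": "send_rows", "arguments": {
  "steps": [
    {"x": 0,"y": 0,"z": 0.005,"rx": 0,"ry": 0,"rz": 0,"grip": 0},
    {"x": 0,"y": 0,"z": 0.01,"rx": 0,"ry": 0,"rz": 0,"grip": 0},
    {"x": 0,"y": 0,"z": 0.012,"rx": 0,"ry": 0,"rz": 0,"grip": 0},
    {"x": 0,"y": 0,"z": 0.012,"rx": 0,"ry": 0,"rz": 0,"grip": 0}
  ]
}}

```text
clock: 15.95
tool_pos: [451.4, -317.6, 49.3]
eef_rot: [0.001, 0.029, 1.0, -0.0]
force: [1.0, -0.2, 0.6]
grip_width: 15.7
```

Emit:
{"name": "send_rows", "arguments": {
  "steps": [
    {"x": 0,"y": 0,"z": 0.003,"rx": 0,"ry": 0,"rz": 0,"grip": 0},
    {"x": 0,"y": 0,"z": 0.003,"rx": 0,"ry": 0,"rz": 0,"grip": 0.6},
    {"x": 0,"y": 0,"z": 0.003,"rx": 0,"ry": 0,"rz": 0,"grip": 0.6},
    {"x": 0,"y": 0,"z": 0.003,"rx": 0,"ry": 0,"rz": 0,"grip": 0.6},
    {"x": 0,"y": 0,"z": 0.003,"rx": 0,"ry": 0,"rz": 0,"grip": 0.6},
    {"x": 0,"y": 0,"z": 0.003,"rx": 0,"ry": 0,"rz": 0,"grip": 0.6},
    {"x": 0,"y": 0,"z": 0.003,"rx": 0,"ry": 0,"rz": 0,"grip": 0.6},
    {"x": 0,"y": 0,"z": 0.003,"rx": 0,"ry": 0,"rz": 0,"grip": 0.6}
  ]
}}

```text
clock: 16.75
tool_pos: [451.1, -317.2, 47.6]
eef_rot: [-0.0, 0.029, 1.0, 0.0]
force: [0.8, 0.2, -0.3]
grip_width: 56.8
```

Emit:
{"name": "send_rows", "arguments": {
  "steps": [
    {"x": 0,"y": 0,"z": -0.1,"rx": 0,"ry": 0,"rz": 0,"grip": 0.7},
    {"x": 0,"y": 0,"z": -0.25,"rx": 0,"ry": 0,"rz": 0,"grip": 0.7},
    {"x": 0.05,"y": 0,"z": -0.4,"rx": 0,"ry": 0,"rz": 0,"grip": 0.7},
    {"x": 0.1,"y": 0,"z": -0.55,"rx": 0,"ry": 0,"rz": 0,"grip": 0.7},
    {"x": 0.17,"y": 0,"z": -0.67,"rx": 0,"ry": 0,"rz": 0,"grip": 0.7},
    {"x": 0.17,"y": 0,"z": -0.67,"rx": 0,"ry": 0,"rz": 0,"grip": 0.7}
  ]
}}

```text
clock: 17.35
tool_pos: [400.6, -316.2, 256.4]
eef_rot: [0.005, 0.03, 1.0, -0.005]
force: [0.2, -0.1, 0.2]
grip_width: 66.0
```

```bash
python3 - <<'E'
from h import *
np.set_printoptions(precision=1,suppress=True)
st(); c=cam('wrist'); cv2.imwrite('pics/w7.png',np.ascontiguousarray(c['img'][:,:,::-1])); t=cam('top')
print('pred', proj(c,[[463.8,-318,31],[463.8,-318,88]]))
v=[ray(k,recognise('scraper',n)[0]['xy']) for n,k in (('wrist',c),('top',t))]; print(recognise('scraper','wrist'),tri(v))
print(recognise('slice1','top'),recognise('dial','wrist'),recognise('dial','top'))
cv2.imwrite('pics/t7.png',np.vstack([cv2.resize(np.ascontiguousarray(t['img'][185:275,190:335,::-1]),(640,397),interpolation=cv2.INTER_CUBIC),np.ascontiguousarray(c['img'][140:280,:,::-1])]))
plan(410,-50,266,3.5); plan(490,17,266,3.848,frm=[410,-50,266])
E
```

```text
t 17.35 p [ 400.6 -316.2  256.4] yaw 3.081 Mzz -0.9999 F [ 0.2 -0.1  0.2] Mz [ 0. -0. -0.] w 65.97716848047102 q [-0.8 -0.   1.4 -0.   1.8 -2.3]
pred [[321.8 217.8]
 [321.9 231.8]]
[{'xy': [321.6, 216.4], 'score': 0.91}, {'xy': [615.4, 259.1], 'score': 0.38}] (array([ 490. , -325.3,  -35.3]), [7.685756355508999, 7.685756355509041])
[{'xy': [275.8, 237.1], 'score': 0.42}] [{'xy': [613.8, 260.7], 'score': 0.78}] [{'xy': [306.8, 232.4], 'score': 0.49}]
{'x': 0.0183, 'y': 0.8797, 'z': -0.0624, 'rx': 0.0063, 'ry': -0.0044, 'rz': -0.8335}
{'x': -0.2532, 'y': 0.2385, 'z': -0.0001, 'rx': 0.0071, 'ry': -0.0033, 'rz': -1.5295}
```

View pics/t7.png

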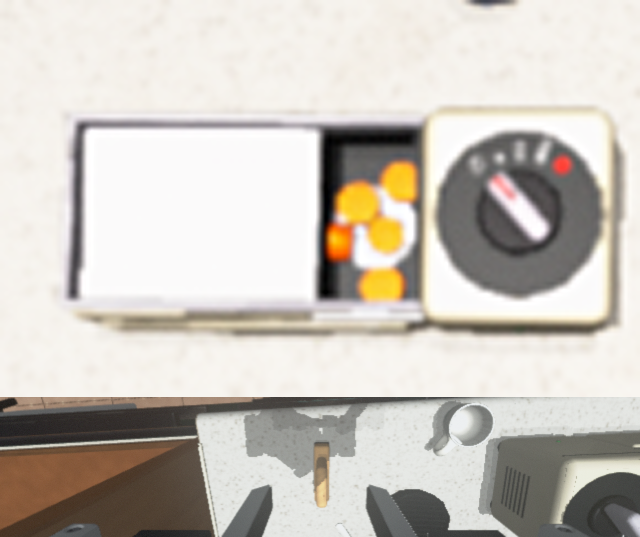

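The top view shows the trough bare and all five slices in the throat, one standing on edge at (338,243). The scraper stands upright and free at (321,475), and the dial is still at off. I'll move toward the dial and measure it up close.

Emit:
{"name": "send_rows", "arguments": {
  "steps": [
    {"x": 0.01,"y": 0.13,"z": -0.02,"rx": 0,"ry": 0,"rz": 0,"grip": 0.7},
    {"x": 0.01,"y": 0.27,"z": -0.04,"rx": 0,"ry": 0,"rz": 0,"grip": 0.7},
    {"x": 0.01,"y": 0.41,"z": -0.06,"rx": 0,"ry": 0,"rz": 0,"grip": 0.7},
    {"x": 0.01,"y": 0.55,"z": -0.06,"rx": 0,"ry": 0,"rz": 0,"grip": 0.7},
    {"x": 0.01,"y": 0.69,"z": -0.06,"rx": 0,"ry": 0,"rz": 0,"grip": 0.7},
    {"x": 0.01,"y": 0.82,"z": -0.06,"rx": 0,"ry": 0,"rz": 0,"grip": 0.7},
    {"x": 0.01,"y": 0.95,"z": -0.06,"rx": 0,"ry": 0,"rz": -0.1,"grip": 0.7},
    {"x": 0.01,"y": 0.98,"z": -0.06,"rx": 0,"ry": 0,"rz": -0.1,"grip": 0.7},
    {"x": 0.01,"y": 0.98,"z": -0.06,"rx": 0,"ry": 0,"rz": -0.1,"grip": 0.7}
  ]
}}

```text
clock: 18.65
tool_pos: [414.4, -19.6, 266.1]
eef_rot: [-0.001, 0.003, 1.0, -0.0]
force: [1.1, 0.5, -0.4]
grip_width: 65.5
```

```bash
cat > d.py <<'E'
from h import *
np.set_printoptions(precision=1,suppress=True)
st(); c=cam('wrist'); save(c,'d%d.png'%int(c['o'][1]))
print('pred axis z140,179',proj(c,[[494,16,140],[494,16,179]]))
im=np.ascontiguousarray(c['img']); g=cv2.cvtColor(im,cv2.COLOR_RGB2GRAY); hsv=cv2.cvtColor(im,cv2.COLOR_RGB2HSV)
p=proj(c,[[494,16,140]])[0].round().astype(int)
# bar corners, red line
red=((hsv[...,0]<8)|(hsv[...,0]>172))&(hsv[...,1]>110)&(hsv[...,2]>70); red[:, :max(0,p[0]-80)]=0; red[:,p[0]+80:]=0
k,l,s,ce=cv2.connectedComponentsWithStats(red.astype(np.uint8))
for i in range(1,k):
    if s[i,4]>6: print('red',s[i].tolist(),ce[i], 'z179',atz(c,ce[i],179),'z141',atz(c,ce[i],141))
# dark ring edge along rays from centre in world at z 141
pts=[]
for a in np.arange(0,2*np.pi,np.pi/36):
    rr=np.arange(36,66,.5); P=np.array([[494+r*np.cos(a),16+r*np.sin(a),141] for r in rr]); u=proj(c,P).astype(np.float32)
    if (u<0).any() or (u[:,0]>638).any() or (u[:,1]>398).any(): continue
    v=cv2.remap(g,u[:,0].reshape(1,-1),u[:,1].reshape(1,-1),cv2.INTER_LINEAR)[0].astype(float)
    d=v[4:]-v[:-4]; i=d.argmax()
    if d[i]>40: pts.append((*P[i+2,:2],d[i]))
pts=np.array(pts); X=pts[:,:2]
for _ in range(4):
    A=np.c_[2*X,np.ones(len(X))]; sol=np.linalg.lstsq(A,(X**2).sum(1),rcond=None)[0]; r=np.sqrt(sol[2]+sol[:2]@sol[:2]); e=np.hypot(*(X-sol[:2]).T)-r
    print('circle',sol[:2],r,len(X),np.abs(e).max()); X=X[np.abs(e)<max(1,2*np.median(np.abs(e)))]
E
python3 d.py; python3 -c "
from h import *
plan(430,20,262,3.13)"
```

```text
t 18.65 p [414.4 -19.6 266.1] yaw 3.136 Mzz -1.0 F [ 1.1  0.5 -0.4] Mz [ 0. -0. -0.] w 65.5467755770348 q [-0.2 -0.2  1.5 -0.   1.8 -1.8]
pred axis z140,179 [[349.  258.7]
 [352.8 275.5]]
red [325, 278, 8, 7, 46] [328.5 280.9] z179 [500.3 -10.2 179. ] z141 [523.6  -8.9 141. ]
red [357, 278, 11, 11, 33] [362.  283.3] z179 [503.5  26.3 179. ] z141 [527.3  32.8 141. ]
circle [493.1  17.8] 52.41074156723755 61 16.005999097665125
circle [493.4  17.9] 52.563212861672504 57 0.5923654011567052
circle [493.4  17.9] 52.563212861672504 57 0.5923654011567052
circle [493.4  17.9] 52.563212861672504 57 0.5923654011567052
{'x': -0.0508, 'y': 0.1358, 'z': 0.0136, 'rx': -0.0011, 'ry': -0.0021, 'rz': 0.0074}
```

Emit:
{"name": "send_rows", "arguments": {
  "steps": [
    {"x": -0.12,"y": 0.2,"z": 0,"rx": 0,"ry": 0,"rz": -0.2,"grip": 0.6},
    {"x": -0.12,"y": 0.2,"z": 0,"rx": 0,"ry": 0,"rz": -0.4,"grip": 0.6},
    {"x": -0.12,"y": 0.2,"z": 0,"rx": 0,"ry": 0,"rz": -0.6,"grip": 0.6},
    {"x": -0.12,"y": 0.2,"z": 0,"rx": 0,"ry": 0,"rz": -0.71,"grip": 0.6},
    {"x": -0.12,"y": 0.2,"z": 0,"rx": 0,"ry": 0,"rz": -0.71,"grip": 0.6},
    {"x": -0.12,"y": 0.2,"z": 0,"rx": 0,"ry": 0,"rz": -0.71,"grip": 0.6}
  ]
}}

```text
clock: 19.3
tool_pos: [451.2, 37.8, 266.3]
eef_rot: [-0.0, -0.17, 0.985, -0.0]
force: [-0.4, -0.1, 0.6]
grip_width: 56.4
```

```bash
python3 d.py; python3 -c "
from h import *
plan(493.4,17.5,220,3.848); plan(493.4,17.5,155,3.848)"
```

```text
t 19.3 p [451.2  37.8 266.3] yaw -2.799 Mzz -1.0 F [-0.4 -0.1  0.6] Mz [0. 0. 0.] w 56.38408053501171 q [-0.  -0.1  1.5 -0.   1.8 -1.9]
pred axis z140,179 [[289.7 222.9]
 [285.8 235.7]]
red [289, 240, 8, 14, 33] [292.3 246.8] z179 [503.6  26.2 179. ] z141 [521.5  28.3 141. ]
circle [494.2  16.5] 53.27909371287522 66 10.368879637444039
circle [493.8  17.4] 52.74081100307302 49 1.8742411280139493
circle [493.6  17.6] 52.60887886397273 48 0.4040603698648155
circle [493.6  17.6] 52.60887886397273 48 0.4040603698648155
{'x': -0.1098, 'y': -0.1119, 'z': 0.1547, 'rx': 0.0003, 'ry': -0.0009, 'rz': -0.7266}
{'x': -0.1099, 'y': -0.1119, 'z': 0.3714, 'rx': 0.0003, 'ry': -0.0009, 'rz': -0.7266}
```

The axis at (493.5,17.6) and the pointer height of 179 mm agree in both views. I'll descend onto the bar.

Emit:
{"name": "send_rows", "arguments": {
  "steps": [
    {"x": -0.11,"y": -0.112,"z": 0,"rx": 0,"ry": 0,"rz": -0.25,"grip": 0.6},
    {"x": -0.11,"y": -0.112,"z": 0.05,"rx": 0,"ry": 0,"rz": -0.5,"grip": 0.6},
    {"x": -0.11,"y": -0.112,"z": 0.15,"rx": 0,"ry": 0,"rz": -0.727,"grip": 0.6},
    {"x": -0.11,"y": -0.112,"z": 0.22,"rx": 0,"ry": 0,"rz": -0.727,"grip": 0.6},
    {"x": -0.11,"y": -0.112,"z": 0.3,"rx": 0,"ry": 0,"rz": -0.727,"grip": 0.6},
    {"x": -0.11,"y": -0.112,"z": 0.35,"rx": 0,"ry": 0,"rz": -0.727,"grip": 0.6},
    {"x": -0.11,"y": -0.112,"z": 0.375,"rx": 0,"ry": 0,"rz": -0.727,"grip": 0.6},
    {"x": -0.11,"y": -0.112,"z": 0.375,"rx": 0,"ry": 0,"rz": -0.727,"grip": 0.6}
  ]
}}

```text
clock: 20.15
tool_pos: [493.0, 18.5, 153.4]
eef_rot: [-0.001, -0.347, 0.938, 0.0]
force: [0.1, -0.5, 0.6]
grip_width: 56.6
```

```bash
python3 -c "
from h import *
st();plan(493.5,17.6,153.5,3.847)"
```

```text
t 20.15 p [493.   18.5 153.4] yaw -2.433 Mzz -1.0 F [ 0.1 -0.5  0.6] Mz [ 0.06 -0.    0.03] w 56.64301949402378 q [-0.08 -0.02  1.59  0.    1.58 -2.36]
{'x': 0.0006, 'y': -0.0035, 'z': -0.0003, 'rx': 0.0024, 'ry': -0.0022, 'rz': 0.0073}
```

Emit:
{"name": "send_rows", "arguments": {
  "steps": [
    {"x": 0,"y": -0.003,"z": 0,"rx": 0,"ry": 0,"rz": 0,"grip": 0},
    {"x": 0,"y": -0.003,"z": 0,"rx": 0,"ry": 0,"rz": 0,"grip": 0},
    {"x": 0,"y": -0.003,"z": 0,"rx": 0,"ry": 0,"rz": 0,"grip": 0},
    {"x": 0,"y": -0.003,"z": 0,"rx": 0,"ry": 0,"rz": 0,"grip": 0},
    {"x": 0,"y": -0.003,"z": 0,"rx": 0,"ry": 0,"rz": 0,"grip": 0},
    {"x": 0,"y": -0.003,"z": 0,"rx": 0,"ry": 0,"rz": 0,"grip": 0},
    {"x": 0,"y": -0.003,"z": 0,"rx": 0,"ry": 0,"rz": 0,"grip": 0},
    {"x": 0,"y": -0.003,"z": 0,"rx": 0,"ry": 0,"rz": 0,"grip": 0}
  ],
  "force": 50
}}

```text
clock: 20.95
tool_pos: [493.7, 18.6, 154.4]
eef_rot: [-0.0, -0.348, 0.938, 0.001]
force: [-2.2, 1.9, 1.5]
grip_width: 13.6
```

```bash
python3 -c "
from h import *
st()"
```

```text
t 20.95 p [493.7  18.6 154.4] yaw -2.432 Mzz -1.0 F [-2.2  1.9  1.5] Mz [ 0.53  0.51 -0.08] w 13.613263950823677 q [-0.08 -0.02  1.58  0.    1.58 -2.36]
```

Emit:
{"name": "send_rows", "arguments": {
  "steps": [
    {"x": 0,"y": 0,"z": 0,"rx": 0,"ry": 0,"rz": 0.15,"grip": 0},
    {"x": 0,"y": 0,"z": 0,"rx": 0,"ry": 0,"rz": 0.3,"grip": 0},
    {"x": 0,"y": 0,"z": 0,"rx": 0,"ry": 0,"rz": 0.45,"grip": 0},
    {"x": 0,"y": 0,"z": 0,"rx": 0,"ry": 0,"rz": 0.6,"grip": 0},
    {"x": 0,"y": 0,"z": 0,"rx": 0,"ry": 0,"rz": 0.75,"grip": 0},
    {"x": 0,"y": 0,"z": 0,"rx": 0,"ry": 0,"rz": 0.72,"grip": 0}
  ]
}}

```text
clock: 21.55
tool_pos: [493.7, 18.5, 154.4]
eef_rot: [-0.0, -0.175, 0.985, 0.001]
force: [-2.7, 2.8, 3.0]
grip_width: 13.5
```

```bash
python3 -c "
from h import *
st()"
```

```text
t 21.55 p [493.7  18.5 154.4] yaw -2.79 Mzz -1.0 F [-2.7  2.8  3. ] Mz [0.53 0.54 0.11] w 13.544859335857849 q [-0.08 -0.02  1.58  0.    1.58 -2.  ]
```

Emit:
{"name": "send_rows", "arguments": {
  "steps": [
    {"x": 0,"y": 0,"z": 0,"rx": 0,"ry": 0,"rz": 0.15,"grip": 0},
    {"x": 0,"y": 0,"z": 0,"rx": 0,"ry": 0,"rz": 0.3,"grip": 0},
    {"x": 0,"y": 0,"z": 0,"rx": 0,"ry": 0,"rz": 0.45,"grip": 0},
    {"x": 0,"y": 0,"z": 0,"rx": 0,"ry": 0,"rz": 0.6,"grip": 0},
    {"x": 0,"y": 0,"z": 0,"rx": 0,"ry": 0,"rz": 0.72,"grip": 0},
    {"x": 0,"y": 0,"z": 0,"rx": 0,"ry": 0,"rz": 0.72,"grip": 0}
  ]
}}

```text
clock: 22.15
tool_pos: [493.7, 18.5, 154.4]
eef_rot: [-0.0, 0.004, 1.0, 0.0]
force: [-2.5, 3.5, 2.6]
grip_width: 13.6
```

Emit:
{"name": "send_rows", "arguments": {
  "steps": [
    {"x": 0,"y": 0,"z": 0,"rx": 0,"ry": 0,"rz": 0.12,"grip": 0},
    {"x": 0,"y": 0,"z": 0,"rx": 0,"ry": 0,"rz": 0.24,"grip": 0},
    {"x": 0,"y": 0,"z": 0,"rx": 0,"ry": 0,"rz": 0.36,"grip": 0},
    {"x": 0,"y": 0,"z": 0,"rx": 0,"ry": 0,"rz": 0.48,"grip": 0},
    {"x": 0,"y": 0,"z": 0,"rx": 0,"ry": 0,"rz": 0.6,"grip": 0},
    {"x": 0,"y": 0,"z": 0,"rx": 0,"ry": 0,"rz": 0.72,"grip": 0},
    {"x": 0,"y": 0,"z": 0,"rx": 0,"ry": 0,"rz": 0.74,"grip": 0},
    {"x": 0,"y": 0,"z": 0,"rx": 0,"ry": 0,"rz": 0.74,"grip": 0}
  ]
}}

```text
clock: 22.95
tool_pos: [493.7, 18.4, 154.4]
eef_rot: [-0.0, 0.188, 0.982, 0.0]
force: [-3.2, 3.5, 4.0]
grip_width: 13.6
```

```bash
python3 - <<'E'
from h import *
st(); np.set_printoptions(precision=1,suppress=True)
t=cam('top'); s=cam('scene'); w=cam('wrist')
f=lambda i,r:cv2.resize(np.ascontiguousarray(i),(int(260*i.shape[1]/i.shape[0]),260),interpolation=cv2.INTER_CUBIC)
a=f(t['img'][185:275,190:335,::-1],0); b=f(s['img'][160:290,230:440,::-1],0); c=f(w['img'][100:300,150:490,::-1],0)
o=np.zeros((520,880,3),np.uint8)
for im,(y,x) in ((a,(0,0)),(b,(0,430)),(c,(260,0))): im=im[:,:880-x]; o[y:y+260,x:x+im.shape[1]]=im
cv2.imwrite('pics/e.png',o[:,:800])
E
```

```text
t 22.95 p [493.7  18.4 154.4] yaw 2.764 Mzz -1.0 F [-3.2  3.5  4. ] Mz [0.66 0.73 0.11] w 13.592977843178415 q [-0.08 -0.02  1.58  0.    1.58 -1.27]
```

View pics/e.png

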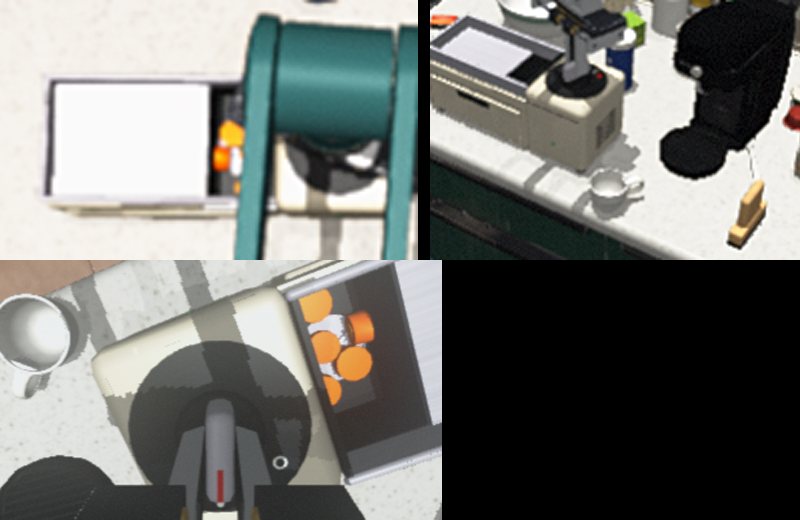

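The dial has turned 1.087 rad with its bar aligned in the fingers, the slices are down in the chamber, and the scraper and cup are standing. I'll hand it in.

```bash
python3 -c "
from h import *
st(); print(sign_off()); st()"
```

```text
t 23.1 p [493.7  18.4 154.4] yaw 2.764 Mzz -1.0 F [-3.6  3.   4.3] Mz [0.71 0.79 0.2 ] w 13.781842748560232 q [-0.08 -0.02  1.58  0.    1.58 -1.27]
the job is handed in; nothing more can be done
None
the job is handed in; nothing more can be done
```

The job is done and handed in at about 23 s of the 72 s allowed.

- **Slices:** I pushed all five along the trough with the scraper. The last pictures show them low in the feed throat, one standing on edge, and the trough floor bare. I judged their depth from the pictures and did not measure it.
- **Scraper:** It stands upright and free on the bare worktop, close to where it started.
- **Dial:** I gripped the bar and turned it in stages. The tool turned 1.087 rad in all (third notch 1.08, ridge before red 1.26), and the bar still sat square in the fingers. It is held there with a 50 N grip command.
- **Forces and other things:** Every wrist force I read was about 6 N or less. I did not touch the cup, salt or pepper; the last pictures show the cup and salt in place, but the pepper was out of frame and I did not check it again.

**Checks that disagreed or failed:**
- The top and wrist cameras differed by about 4–5 mm along y for the machine, so I used the close-up wrist measurements.
- After the placing, locating the scraper from the top and wrist views together gave a wrong position (below the worktop). I relied on the wrist view alone, which was within about 2 pixels of where it should be.
- My first three move calls were refused because fields were missing, and nothing moved.
- I viewed 11 pictures, one over the budget.

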